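# Run a lamp test on the bench tester

### The arm

A 7-joint arm with a two-finger parallel gripper is mounted at the origin on a cart in front of the work surface, level with it; the furniture and walls round the work are solid. World frame = base frame: x ahead of the robot, y to its left, z up, the work surface at z = 0. Lengths are in m, angles in rad, forces in N, time in s.
With the tool pointing down it reaches from about 0.4 to 0.85 m from the base axis. Payload 10.4 kg.
Tool frame: the origin (TCP) lies on the centre line of the jaws, within the pads' length; the fingertips stand 14 mm ahead of it and the grasp point (between the pads) lies 5 mm behind it (manip.tip_reach is the distance from the TCP to the fingertips, in m); z points along the fingers, y is the line along which they close (so a half turn about z gives the same grasp; the last joint's range is limited). The gripper opens to 85 mm and grips with 20 to 120 N. Pads are 22 mm wide; open, the fingers measure 114 mm over their backs; the gripper's body (76 mm by 85 mm) begins 54 mm behind the grasp point. The pads swing forward as they close: fully open they stand 13 mm farther back than shut.
Start: joints at [-0.023, 0.332, -0.065, 1.46, 0.022, 1.35, -0.088], TCP at [0.625, 0, 0.212] pointing down, gripper open.
Joint ranges: [-2.6, 2.6], [-0.5, 2.12], [-1.47, 1.34], [0.16, 2.42], [-1.27, 4.41], [0.06, 2.06], [-2.6, 2.6]. Speed limits (rad/s): [2.22, 2.22, 2.79, 2.79, 3.14, 3.14, 3.14].

### API

Orientations are given as a unit quaternion [x, y, z, w].
In Python, from workcell import manip gives the robot as it stands.
- The arm moves only by the shell command python3 -m pendant 'ROWS' [FORCE]. ROWS is JSON, a list of rows, each a list of 7 numbers: the shift along the tool's x, y, z in units of 50 mm (1.0 is 50 mm), then the turn, a rotation vector about the tool's x, y, z in units of 8 degrees (1.0 is 8 degrees), then the opening, from -1 (shut) to 1 (fully open), so that 0 is half open. In form: [[dx, dy, dz, ax, ay, az, jaw], ...]. A call has exactly 10 rows; each row is the pose to reach, as a shift and turn from the pose commanded when the call began, along the tool's axes at that moment; what a row does not reach only later rows make up. A row lasts 1/8 s, in which the tool goes at most 62.5 mm and 10.7 degrees, less where a joint would pass 70% of its speed; a pose out of reach is approached as far as the arm can. A call with a gripper value outside its range is refused whole. The fingers move at their own pace and stop on an object; FORCE is the grip in N (left out, the last holds). Time passes only in rows, so rows that repeat a pose let the fingers close, or fill a call up. It gives the time, the measured TCP pose, the force, the opening and the grip force at its end, in the units of the state.
- manip.get_obs(): the state, without advancing time (a new reading comes with each control period).
- manip.camera(name): name is "scene" or "side" or "wrist"; returns (picture, depth): 420x560x3 uint8, red, green, blue; 420x560 float32, m along the optical axis (not along the pixel's ray), 0 where there is no reading.
- manip.get_calibration(name): a dict with "fx", "fy", "cx", "cy" (pixels), "D" ([k1, k2, p1, p2, k3] as OpenCV has them; the pictures are not rectified), "xyz" and "orientation" of the camera in the world. Camera axes: x right, y up, looking along -z (the intrinsics and any distortion apply to the point x, -y, -z); pixel columns grow to the right and rows downward; lengths in m; the calibration is good to about 2 mm. A picture is of the moment at which its call begins: read the wrist's pose just before it. get_calibration takes no time and is no camera call; for the wrist camera it gives the pose at the moment of the call.
- manip.hand_in(): hands the job in; it is judged then, once.
Trained networks look in the newest picture that a camera, given by its name, has taken for a name from the list of things; names that differ only in an ending like _2 or _b are one class to them, and where a whole thing is asked for, a point or a joint stands for the part that bears it (a point fixed in the world has none). Each returns a list of dicts, best first, with "p" (0 to 1); they miss things now and then, are a little off and sometimes report something else, mostly with a low value. They report only what shows in the picture. A call takes as long as a camera call.
- manip.find_in(thing, camera): "box" ([left, top, right, bottom] in pixels, round what is visible of it).
- manip.trace(thing, camera): "pixels" (420x560 bool, what is visible of it) and "box" ([left, top, right, bottom] in pixels, round what is visible of it).
- manip.tip_of(thing, camera): "pixel" ([column, row] in pixels: a listed point, or the origin of a listed thing).
The state is a dict: "clock": time; "joint_pos": joint angles; "joint_velocities": joint speeds; "tau": joint torques, N m; "position": TCP position; "ee_rot": TCP orientation; "ft_force": force on the tool from outside, world axes, zero at the start; "torque": the same for the moment, N m; "grip_width": opening from 0.0 (shut) to 1.0 (fully open); "grasp_force": force on a finger pad.
Only numpy, scipy, OpenCV 4.12 (cv2) and the standard library are available. Lean on these libraries where they do the work, as an engineer would, in place of code of your own. Each camera call takes 0.05 s, during which the arm holds its last target. There are 200 camera calls.

### The job

Run a lamp test on the grey tester box, touching the controls with the fingertips only: first switch on the wide rocker by pressing its raised end right down, then the narrow rocker in the same way, then press the round mushroom button fully home, hold it there for at least one second and let it come up again. Never press the small square key, leave both rockers switched on, and do not move or pick up any of the things lying around the box.

Things in the scene. Friction and masses are not known exactly. Their poses are not given: they have to be found in the camera images.
- tester: grey metal box, 164 x 164 mm, 50 mm high, fixed, turned differently each time. Origin: centre of its underside on the table; x to its far side (away from the robot), y to its left, z up. On top four square aluminium modules (68 mm, 6 mm thick, parallel to the box) in a 2 x 2 pattern of 72 mm pitch, in varying places. All four controls are black, told apart by shape.
- wide_rocker_press (a point): where to press: face of the wide rocker's raised end, 18 mm from the hinge; moves with it: 75 mm above the table when off, 69 mm when on. Rocker 42 mm wide (along the box's y), 50 mm long (along its x), hinged in its middle about the box's y. Off: near end (-x of the box, three fine ridges) stands up at 0.40 rad. On: near half level, 69 mm above the table. Frame round it only 59 mm high.
- wide_rocker (a joint): tilt of the wide rocker, rad: 0 off, 0.40 fully on (end stop). A stiff hinge: about 2 N at the press point moves it, and it stays where it is left.
- narrow_rocker_press (a point): the same point on the narrow rocker: the same length, heights and action as the wide one, but only 16 mm wide (along the box's y).
- narrow_rocker (a joint): tilt of the narrow rocker, rad: 0 off, 0.40 fully on (end stop); same stiffness as the wide one, stays where it is left.
- round_button_top (a point): centre of the top of the round mushroom button (head 38 mm across, 10 mm thick), 78 mm above the table when up. It is pressed straight down.
- round_button (a joint): travel of the round button, m: 0 up, 0.007 fully home (stop). Sprung: about 2 N to start it, 5 N at the stop; comes back when let go.
- square_key_top (a point): centre of the top of the square key (22 x 22 mm), 72 mm above the table. Not to be pressed.
- square_key (a joint): travel of the square key, m: 0 up, 0.007 down; sprung like the round button.
- lamp_holder: white lamp holder with bulb and short lead, 35 x 151 x 33 mm, loose, lying along the near side of the box. Origin under its centre. Leave alone.
- relay_a: small relay board, 27 x 34 x 13 mm, loose, at the left side of the box. Origin under its centre. Leave alone.
- relay_b: another such relay board, at the left side of the box, farther from the robot. Leave alone.
- marker: black and white marker pen, 18 x 132 x 19 mm, loose, to the right of the box. Leave alone.
- lamp_housing: white boat-shaped lamp housing, 89 x 240 x 60 mm, loose, at the right of the table. Leave alone.
- masking_tape: roll of masking tape, 85 x 94 mm and 48 mm high, loose, to the left of the box. Leave alone.
- screw_tray: ivory tray with screws, 98 x 108 x 26 mm, loose, at the far right. Leave alone.

How it is judged:
By the outcome, as a careful person would: the job done as asked, in the order asked, and still so for the second after the job is handed in, with the robot touching nothing.
It also fails if it takes over 48 s, if anything falls off the work surface, if the arm or the gripper's body presses on something with over 40 N, if the wrist force passes 120 N, or if a joint passes its speed limit or range.

## Working session

There is one attempt and no reset: what is moved stays moved. The work goes in short steps, Python scripts to look and compute and a shell command to move; the robot and the scene stay as the last step left them, time stands still between calls to the robot, and variables do not carry over. Pictures are saved under pics/ and viewed, at most 10 in all, crops included, and the job is handed in when it is done.

```bash
mkdir -p pics; cat > h.py <<'E'
import numpy as np, cv2
from scipy.spatial.transform import Rotation as R
from workcell import manip
def world(name,px,depth=None,z=None):
    c=manip.get_calibration(name); K=np.array([[c['fx'],0,c['cx']],[0,c['fy'],c['cy']],[0,0,1.]])
    u=cv2.undistortPoints(np.array([[px]],float),K,np.array(c['D'],float))[0,0]
    Rm=R.from_quat(c['orientation']).as_matrix(); d=Rm@np.array([u[0],-u[1],-1.]); o=np.array(c['xyz'])
    if z is not None: return o+d*(z-o[2])/d[2]
    return o+d*depth
E
cat > look.py <<'E'
import sys
from h import *
n,tag=sys.argv[1],sys.argv[2]
o=manip.get_obs();print(o['clock'],o['position'],o['ee_rot'])
im,dp=manip.camera(n); np.savez('/tmp/'+tag,im=im,dp=dp)
for t,z in [('wide_rocker_press',.075),('narrow_rocker_press',.075),('round_button_top',.078),('square_key_top',.072),('tester',0)]:
    for r in manip.tip_of(t,n)[:2]:
        p=r['pixel']; print(t,round(r['p'],2),np.round(p,1),world(n,p,z=z).round(4))
cv2.imwrite(f'pics/{tag}.png',cv2.resize(im[:,:,::-1],(784,588)))
E
python3 look.py scene s1; python3 look.py wrist w1
```

```text
0.0 [ 6.24606552e-01 -1.34305936e-05  2.11214151e-01] [ 7.07096252e-01  7.07116957e-01 -5.31285586e-04 -4.67474360e-04]
wide_rocker_press 0.75 [258.3 223.6] [0.499 0.132 0.075]
narrow_rocker_press 0.56 [218.7 231.8] [0.5363 0.2409 0.075 ]
round_button_top 0.61 [271.4 255. ] [0.3784 0.1718 0.078 ]
round_button_top 0.41 [232.4 211.5] [0.5815 0.1672 0.078 ]
square_key_top 0.46 [234.4 240. ] [0.4867 0.2204 0.072 ]
tester 0.72 [235.6 245.8] [0.5241 0.1972 0.    ]
0.3 [6.24889546e-01 9.33226384e-06 2.11784271e-01] [ 7.07093435e-01  7.07120098e-01 -1.53746070e-04 -1.31221952e-04]
wide_rocker_press 0.74 [108.5   0. ] [0.4985 0.1445 0.075 ]
```

View pics/s1.png

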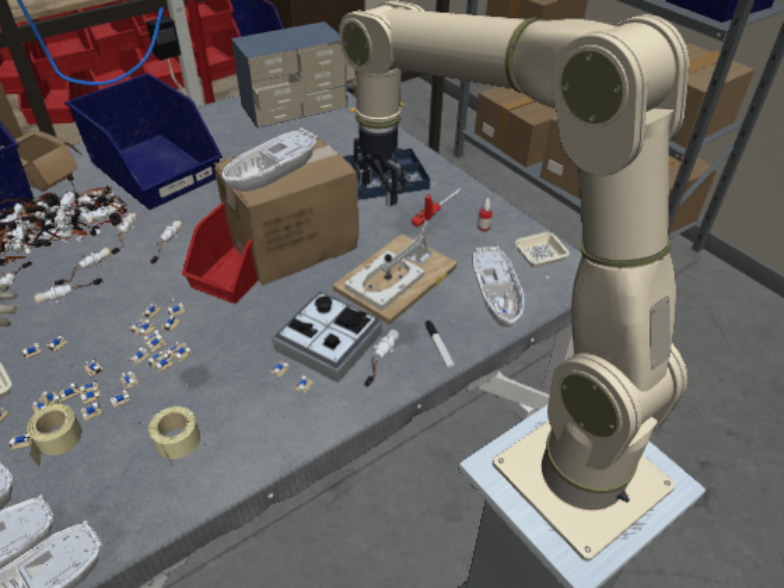

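View pics/w1.png

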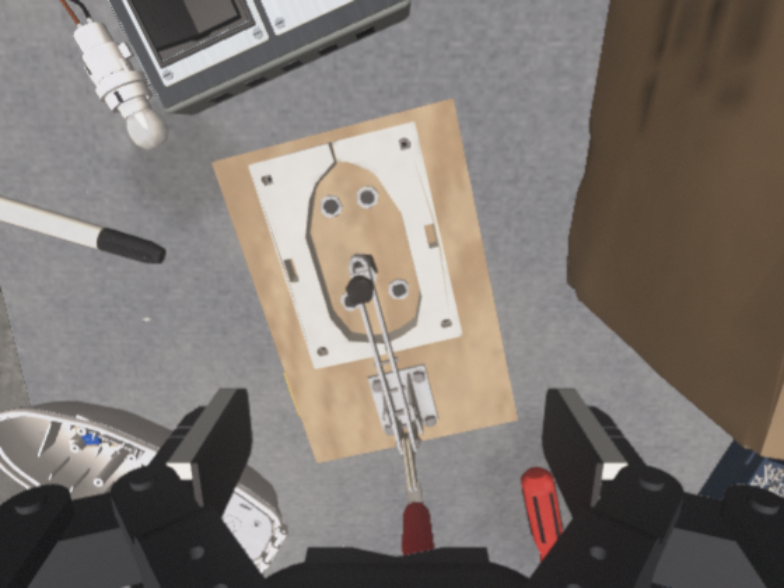

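The scene view shows the grey tester at about (327,336), with the mushroom at (325,303), wide rocker (350,318), narrow rocker (300,326) and square key (332,342). The wrist view shows the box's edge at the top, running from (165,110) to (410,10). That puts the box yaw at about +20°. Next I go over it for a close look.

```bash
python3 -m pendant '[[0.7,-0.5,-0.5,0,0,-0.8,-1],[1.4,-1.0,-0.8,0,0,-1.6,-1],[2,-1.5,-0.8,0,0,-2.5,-1],[2,-1.5,-0.8,0,0,-2.5,-1],[2,-1.5,-0.8,0,0,-2.5,-1],[2,-1.5,-0.8,0,0,-2.5,-1],[2,-1.5,-0.8,0,0,-2.5,-1],[2,-1.5,-0.8,0,0,-2.5,-1],[2,-1.5,-0.8,0,0,-2.5,-1],[2,-1.5,-0.8,0,0,-2.5,-1]]'; python3 look.py wrist w2
```

```text
clock: 1.85
position: [0.5501, 0.1, 0.252]
ee_rot: [0.574, 0.819, 0.0, 0.0]
ft_force: [-0.6, 0.1, -0.4]
grip_width: -0.003
grasp_force: 0.0
1.85 [0.55005555 0.09997948 0.25203073] [5.73602463e-01 8.19133818e-01 3.22114676e-05 4.08719449e-05]
wide_rocker_press 0.94 [244.5 116.2] [0.4976 0.1444 0.075 ]
narrow_rocker_press 0.71 [321.8  26.1] [0.5361 0.2369 0.075 ]
round_button_top 0.74 [338.4 111.9] [0.5758 0.1769 0.078 ]
square_key_top 0.94 [252.3  31.2] [0.4817 0.2135 0.072 ]
tester 0.84 [293.3  76.7] [0.5281 0.1951 0.    ]
```

View pics/w2.png

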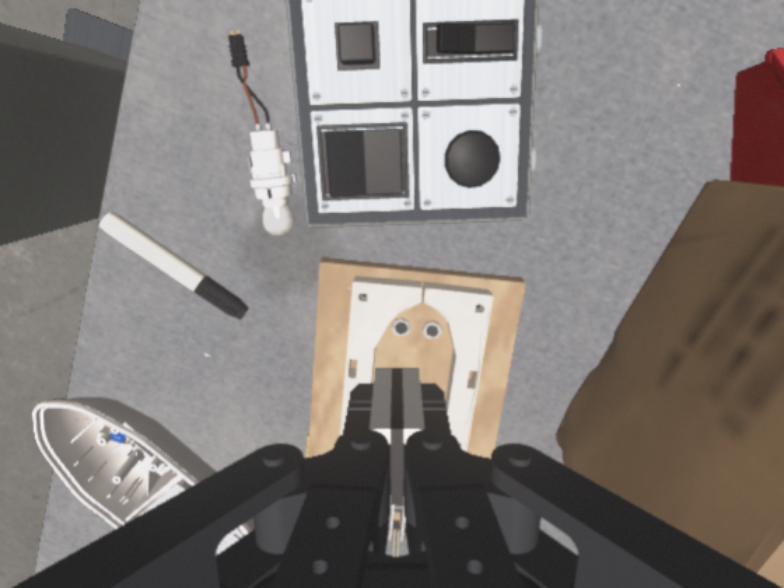

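The wrist view shows the box aligned to within about 2°. The controls are wide rocker at (365,162) with its near half raised, round button (472,158), square key (357,43) and narrow rocker (470,40). Measured and geometric positions agree, so I press the wide rocker at about (0.495, 0.143).

```bash
python3 -m pendant '[[0.6,-0.4,0.8,0,0,-0.25,-1],[1.18,-0.74,1.8,0,0,-0.25,-1],[1.18,-0.74,2.7,0,0,-0.25,-1],[1.18,-0.74,3.0,0,0,-0.25,-1],[1.18,-0.74,3.15,0,0,-0.25,-1],[1.18,-0.74,3.25,0,0,-0.25,-1],[1.18,-0.74,3.33,0,0,-0.25,-1],[1.18,-0.74,3.38,0,0,-0.25,-1],[1.18,-0.74,3.42,0,0,-0.25,-1],[1.18,-0.74,3.42,0,0,-0.25,-1]]'
```

```text
clock: 3.4
position: [0.4951, 0.1428, 0.0811]
ee_rot: [0.559, 0.829, 0.0, 0.0]
ft_force: [0.2, 0.8, -0.1]
grip_width: -0.003
grasp_force: 0.0
```

```bash
python3 -c "
from h import *
print(manip.tip_reach, manip.get_obs()['ft_force'])"; python3 look.py wrist w3; python3 -c "
import numpy as np,cv2
im=np.load('/tmp/w3.npz')['im'][:,:,::-1]; cv2.imwrite('pics/w3c.png',cv2.resize(im,(784,588)))"
```

```text
0.014 [ 0.15440795  0.77090115 -0.12560736]
3.4 [0.4950632  0.14280297 0.08105432] [5.59190951e-01 8.29038889e-01 1.71151461e-05 2.39113093e-05]
wide_rocker_press 0.78 [284.6 252.3] [0.496  0.1452 0.075 ]
narrow_rocker_press 0.62 [444.4 108.7] [0.5359 0.2366 0.075 ]
round_button_top 0.7 [455.1 258.9] [0.5757 0.1749 0.078 ]
square_key_top 0.9 [316.3 108.9] [0.4832 0.2151 0.072 ]
tester 0.84 [360.2 159.8] [0.5307 0.1961 0.    ]
```

View pics/w3c.png

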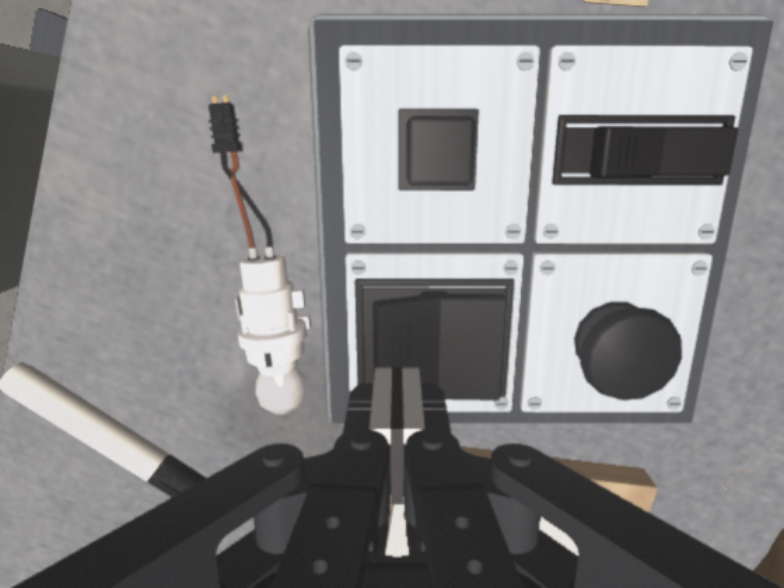

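```bash
cat > hm.py <<'E'
import sys
from h import *
def cloud(n,tag):
    dp=np.load(f'/tmp/{tag}.npz')['dp']; c=manip.get_calibration(n)
    K=np.array([[c['fx'],0,c['cx']],[0,c['fy'],c['cy']],[0,0,1.]])
    v,u=np.indices(dp.shape); q=cv2.undistortPoints(np.stack([u,v],-1).reshape(-1,1,2).astype(float),K,np.array(c['D'],float))[:,0]
    d=dp.reshape(-1,1); P=np.hstack([q[:,:1]*d,-q[:,1:]*d,-d])
    return (R.from_quat(c['orientation']).apply(P)+c['xyz'])[d[:,0]>0]
if __name__=='__main__':
    P=cloud('wrist',sys.argv[1]); a=np.radians(22)
    B=np.array([.529,.195]); L=(P[:,:2]-B)@np.array([[np.cos(a),-np.sin(a)],[np.sin(a),np.cos(a)]])
    # rows: local y, cols: local x ; median height mm
    xs=np.arange(-85,90,5)
    print('      '+' '.join(f'{x:3d}' for x in xs))
    for y in range(80,-95,-5):
        row=[]
        for x in xs:
            m=(abs(L[:,0]*1e3-x)<2.5)&(abs(L[:,1]*1e3-y)<2.5)&(P[:,2]<.12)
            row.append(f'{np.median(P[m,2])*1e3:3.0f}' if m.sum()>2 else '  .')
        print(f'{y:4d}: '+' '.join(row))
E
python3 hm.py w3; python3 - <<'E'
from h import *
c=manip.get_calibration('wrist');K=np.array([[c['fx'],0,c['cx']],[0,c['fy'],c['cy']],[0,0,1.]])
o=manip.get_obs();t=np.array(o['position'])-[0,0,.014]
p=R.from_quat(c['orientation']).inv().apply(t-c['xyz'])*[1,-1,-1]
print(cv2.projectPoints(p.reshape(1,1,3),np.zeros(3),np.zeros(3),K,np.array(c['D']))[0].ravel()*1.4)
E
```

```text
-85 -80 -75 -70 -65 -60 -55 -50 -45 -40 -35 -30 -25 -20 -15 -10  -5   0   5  10  15  20  25  30  35  40  45  50  55  60  65  70  75  80  85
  80:   .  46  47  46  47  47  47  46  46  47  47  47  46  47  47  47  47  47  47  47  46  46  47  47  46  47  48  47  47  46  47  47  47  47   .
  75:   .  46  49  49  49  49  49  49  49  49  49  49  49  49  49  49  49  49  49  49  49  49  49  49  49  49  49  49  49  49  49  49  49  49   .
  70:   .  46  49  49  54  54  54  54  54  54  54  54  54  54  54  54  54  49  53  54  54  54  54  54  54  54  54  54  54  54  54  50  49  49   .
  65:   .  46  49  50  56  55  55  55  55  55  55  55  55  55  55  55  56  50  55  56  55  55  55  55  55  55  55  55  55  55  56  55  49  49   .
  60:   .  46  49  50  55  55  55  55  55  55  55  55  55  55  55  55  55  50  55  55  55  55  55  55  55  55  55  55  55  55  55  55  49  49   .
  55:   .  46  49  50  55  55  55  55  55  55  55  55  55  55  55  55  55  50  55  55  55  55  55  55  55  55  55  55  55  55  55  55  49  49   .
  50:   .  46  49  50  55  55  55  55  56  56  56  56  56  55  55  55  55  50  55  5
[... 3477 characters left out ...]
  55  55  55  55  50  54  55  55  55  55  55  55  55  55  55  55  55  55  55  49  49   .
 -75:   .  46  49  49   .   .   .   .   .   .   .   .  49  49  49  49  49  49  49  49  49  49  49  49  49  49  49  49  49  49  49  49  49  49   .
 -80:   .  48  49   .   .   .   .   .   .   .   .   .  49  49  49  49  49  49  49  49  49  49  49  49  49  49  49  49  49  49  49  49  49  49   .
 -85:   .   .   .   .   .   .   .   .   .   .   .   .   .   .   .   .   .   .   .   .   .   .   .   .   .   .   .   .   .   .   .   .   .   .   .
 -90:   .   .   .   .   .   .   .   .   .   .   .   .   .   .   .   .   .   .   .   .   .   .   .   .   .   .   .   .   .   .   .   .   .   .   .
[394.00384223 349.14789909]
```

The tips are visible at row 370 but the rocker has not moved: the depth map still shows its near end at 76 mm. I'll check where the fingers really are in the tool frame.

```bash
python3 - <<'E'
from hm import *
o=manip.get_obs(); c=manip.get_calibration('wrist')
print('cam in tool',R.from_quat(o['ee_rot']).inv().apply(np.array(c['xyz'])-o['position']).round(4), o['joint_pos'],o['grip_width'])
dp=np.load('/tmp/w3.npz')['dp']
for col in (275,283,293):
    for r in list(range(256,300,4)): 
        P=world('wrist',[col,r],depth=dp[r,col]); print(col,r,dp[r,col].round(3),(R.from_quat(o['ee_rot']).inv().apply(P-o['position'])*1e3).round(0))
E
```

```text
cam in tool [ 0.0771  0.0009 -0.161 ] [-0.16622241  0.22227566 -0.22562532  1.8926751   0.05748262  1.03260585
 -0.03192295] -0.0015675586750613963
275 256 0.182 [-0. -3.  6.]
275 260 0.182 [-2. -3.  5.]
275 264 0.151 [ 10.  -3. -24.]
275 268 0.147 [ 10.  -2. -28.]
275 272 0.144 [ 10.  -2. -31.]
275 276 0.141 [ 10.  -2. -34.]
275 280 0.138 [ 10.  -2. -38.]
275 284 0.136 [  9.  -2. -40.]
275 288 0.133 [ 10.  -2. -43.]
275 292 0.127 [ 11.  -2. -48.]
275 296 0.126 [ 10.  -2. -50.]
283 256 0.183 [-0.  1.  7.]
283 260 0.184 [-3.  1.  6.]
283 264 0.151 [ 10.   1. -24.]
283 268 0.147 [ 10.   1. -28.]
283 272 0.145 [ 10.   1. -30.]
283 276 0.14 [ 11.   1. -35.]
283 280 0.138 [ 10.   1. -38.]
283 284 0.136 [  9.   1. -40.]
283 288 0.131 [ 11.   1. -45.]
283 292 0.128 [ 11.   1. -47.]
283 296 0.126 [ 10.   1. -50.]
293 256 0.185 [-1.  6.  8.]
293 260 0.186 [-4.  6.  9.]
293 264 0.151 [ 10.   5. -24.]
293 268 0.147 [ 10.   5. -28.]
293 272 0.145 [ 10.   5. -30.]
293 276 0.14 [ 10.   5. -35.]
293 280 0.138 [ 10.   5. -38.]
293 284 0.135 [ 10.   5. -41.]
293 288 0.132 [ 10.   5. -44.]
293 292 0.129 [ 10.   4. -47.]
293 296 0.127 [ 10.   4. -49.]
```

The cameras put the true fingertips 24 mm behind the TCP, not 14 mm ahead. That fits the zero force, so the tips are now at about 105 mm. I'll go down gradually and check the force.

```bash
python3 -m pendant '[[0,0,0.25,0,0,0,-1],[0,0,0.42,0,0,0,-1],[0,0,0.5,0,0,0,-1],[0,0,0.55,0,0,0,-1],[0,0,0.58,0,0,0,-1],[0,0,0.61,0,0,0,-1],[0,0,0.64,0,0,0,-1],[0,0,0.66,0,0,0,-1],[0,0,0.68,0,0,0,-1],[0,0,0.68,0,0,0,-1]]'; python3 look.py wrist w4 >/dev/null; python3 hm.py w4 | sed -n '1p;21,28p' | cut -c1-80; python3 -c "
from h import *
print(manip.get_obs()['ft_force'])"
```

```text
clock: 4.95
position: [0.4953, 0.1428, 0.0495]
ee_rot: [0.559, 0.829, 0.0, 0.0]
ft_force: [-14.1, -4.4, 31.3]
grip_width: -0.002
grasp_force: 15.8
      -85 -80 -75 -70 -65 -60 -55 -50 -45 -40 -35 -30 -25 -20 -15 -10  -5   0   
 -15:   .  46  49  50  57  63  63  63  64  64  64  67  70  72  59  56  57  50  5
 -20:   .  46  49  54  57  68  68  68  68  68  69  71  73  75  75  56  57  50  5
 -25: 119 117 115 116 110 114 100  93  99 114  70  72 114 113  77  57  57  50  5
 -30:   .  46  49 113  93  85  84 106  88  85  88 112  73  76  77  57  57  49  5
 -35:   .  46  49  52  58  67 116 106 116  67  70  71  74  76  77  57  57  50  5
 -40:   .  46  49  50  57   . 117 106 116   .  70  71  73  76  77  57  57  50  5
 -45: 119  47  49  50  55   . 117 106 117   .  70  71  73  76  77  57  57  50  5
 -50:   .  46  49  53  55   .   . 114   .   .   .  72  73  76  77  58  56  50  5
[-14.77639542  -4.4722714   31.3672008 ]
```

The wide rocker is fully on: its near half is level at 68–69 mm and the stop force was 31 N. Contact puts the true tip about 20 mm behind the TCP. Next is the narrow rocker.

```bash
python3 -m pendant '[[0,0,-0.4,0,0,0,-1],[0,0,-0.8,0,0,0,-1],[0.7,0.7,-0.8,0,0,0,-1],[1.43,1.43,-0.8,0,0,0,-1],[1.43,1.43,-0.5,0,0,0,-1],[1.43,1.43,-0.25,0,0,0,-1],[1.43,1.43,-0.18,0,0,0,-1],[1.43,1.43,-0.11,0,0,0,-1],[1.43,1.43,-0.05,0,0,0,-1],[1.43,1.43,-0.02,0,0,0,-1]]'; python3 look.py wrist w5 >/dev/null; python3 hm.py w5 | sed -n '1p;8,12p;20,28p'; python3 -c "
from h import *
print(manip.get_obs()['ft_force'])"
```

```text
clock: 6.5
position: [0.535, 0.2354, 0.0496]
ee_rot: [0.559, 0.829, 0.0, 0.0]
ft_force: [-11.0, -7.5, 25.4]
grip_width: 0.003
grasp_force: 12.3
      -85 -80 -75 -70 -65 -60 -55 -50 -45 -40 -35 -30 -25 -20 -15 -10  -5   0   5  10  15  20  25  30  35  40  45  50  55  60  65  70  75  80  85
  50:   .  49  49  55  55  55  55  55  56  56  56  56  56  55  55  55  56  50  55  56  57  55  55  58  56  55  56  56  56  55  55  55  49  48  32
  45:   .  49  49  55  55  55  55  56  69  69  70  69  64  55  55 115  56 116  56 113  98  94  96 107 108  65  73  74  74  58  58  55  49  49  36
  40:   .  49  49  55  55  55  55  55  71  71  71  71  66  55  55  55  55  56 112  85  83 106 107  84  84 113  72  74  76  56  58  55  49  49  37
  35:   .  49  49  55  55  55  55   .  71  71  71  71  66  55  55  55  55  50  56  58   . 106 115   .  69  71  73  75  77  57  58  55  49  49  36
  30:   .  49  49  55  55  55  55   .  71  71  71  71  66  55  55  55  55  50  55  57   . 114 116   .  70  71  73  75  77  75  58  55  49  49  33
 -10:   .  49  49  55  56  56  55  55   .   .   .   .   .   .   .   .   .   .   
[... 571 characters left out ...]
 .   .   .   .   .   .  55  58   .   .   .   .   .   .   .   .   .   .  49   .
 -35:   .   .   .   .   .   .   .   .   .   .   .   .   .   .   .   .   .   .   .   .   .  55  58   .   .   .   .   .   .   .   .   .   .  48   .
 -40:   .   .   .   .   .   .   .   .   .   .   .   .   .   .   .   .   .   .   .   .   .  55   .   .   .   .   .   .   .   .   .   .   .  44   .
 -45:   .   .   .   .   .   .   .   .   .   .   .   .   .   .   .   .   .   .   .   .   .   .   .   .   .   .   .   .   .   .   .   .   .   .  35
 -50:   .   .   .   .   .   .   .   .   .   .   .   .   .   .   .   .   .   .   .   .   .   .   .   .   .   .   .   .   .   .   .   .   .   .   .
[-6.57447064 -4.55557587 16.06409194]
```

View pics/w5.png

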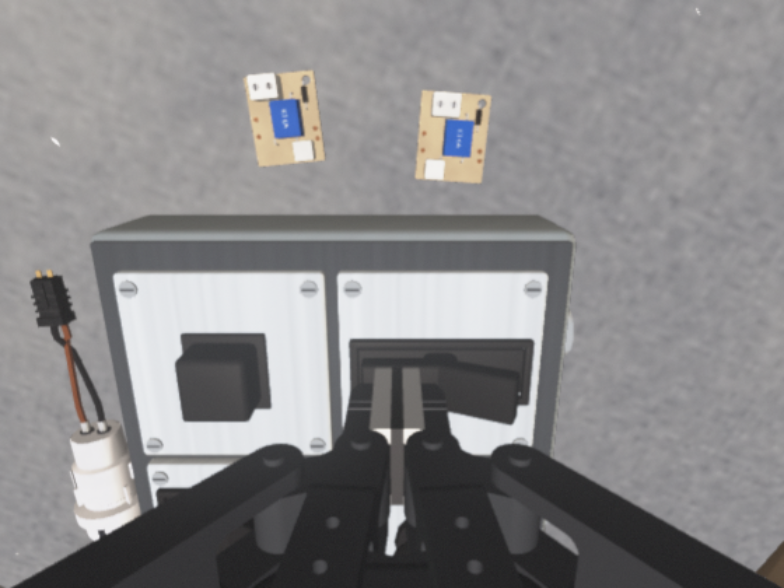

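The narrow rocker is down: its far end now stands up at 77 mm, as the wide one's does. Tips are at (397,370), and the square key at (215,380) is untouched and still at 71 mm. Next is the mushroom, with a hold.

```bash
python3 -m pendant '[[0,0,-0.4,0,0,0,-1],[0,0,-0.8,0,0,0,-1],[-0.7,0.16,-0.8,0,0,0,-1],[-1.43,0.32,-0.8,0,0,0,-1],[-1.43,0.32,-0.5,0,0,0,-1],[-1.43,0.32,-0.25,0,0,0,-1],[-1.43,0.32,-0.15,0,0,0,-1],[-1.43,0.32,-0.08,0,0,0,-1],[-1.43,0.32,-0.01,0,0,0,-1],[-1.43,0.32,-0.01,0,0,0,-1]]'; python3 -m pendant '[[0,0,0.01,0,0,0,-1],[0,0,0.01,0,0,0,-1],[0,0,0.01,0,0,0,-1],[0,0,0.01,0,0,0,-1],[0,0,0.01,0,0,0,-1],[0,0,0.01,0,0,0,-1],[0,0,0.01,0,0,0,-1],[0,0,0.01,0,0,0,-1],[0,0,0.01,0,0,0,-1],[0,0,0.01,0,0,0,-1]]'
```

```text
clock: 8.05
position: [0.5758, 0.1764, 0.0515]
ee_rot: [0.559, 0.829, 0.0, 0.0]
ft_force: [-15.4, -3.8, 28.4]
grip_width: -0.0
grasp_force: 14.3
clock: 9.3
position: [0.5759, 0.1765, 0.0514]
ee_rot: [0.559, 0.829, 0.0, 0.0]
ft_force: [-16.2, -4.8, 31.6]
grip_width: -0.0
grasp_force: 16.1
```

The button is on its stop at about 30 N, well over the 5 N needed, and has been held for more than 1.25 s. I'll release straight up and check.

```bash
python3 -m pendant '[[0,0,0,0,0,0,-1],[0,0,-0.2,0,0,0,-1],[0,0,-0.8,0,0,0,-1],[0,0,-1.6,0,0,0,-1],[-0.5,0,-2.6,0,0,0,-1],[-1,0,-3.4,0,0,0,-1],[-1,0,-3.6,0,0,0,-1],[-1,0,-3.6,0,0,0,-1],[-1,0,-3.6,0,0,0,-1],[-1,0,-3.6,0,0,0,-1]]'; python3 look.py wrist w6 >/dev/null; python3 hm.py w6 | sed -n '1p;8,12p;20,28p'
```

```text
clock: 10.55
position: [0.5942, 0.1298, 0.2267]
ee_rot: [0.559, 0.829, -0.001, -0.001]
ft_force: [0.8, -0.5, -0.0]
grip_width: -0.001
grasp_force: 0.0
      -85 -80 -75 -70 -65 -60 -55 -50 -45 -40 -35 -30 -25 -20 -15 -10  -5   0   5  10  15  20  25  30  35  40  45  50  55  60  65  70  75  80  85
  50:   .  47  50  50  56  56  56  56  56  56  57  56  57  57  56  56  56  51  56  56  56  56  56  56  56  56  56  56  56  56  56  56  51  50  45
  45:   .  47  50  50  56  56  56  56  72  72  72  72  70  57  56  56  56  51  56  59  60  60  59  60  60  59  60  59  60  59  59  56  50  49  37
  40:   .  46  50  50  56  56  56  56  72  72  72  72  71  57  56  56  56  51  57  60  69  69  69  69  69  71  73  75  77  75  58  56  51  49  38
  35:   .  47  50  50  56  56  56  56  72  72  72  72  71  57  56  56  56  51  56  59  69  70  70  69  69  71  73  75  77  76  58  56  51  50  37
  30:   .  47  50  50  56  56  56  56  72  72  72  72  71  57  56  56  56  51  56  59  69  69  69  69  69  71  73  75  77  74  58  57  50  50  35
 -10:   .  46  50  50  57  57  56  56  56  56  56  56  56  57  56  56  57
[... 540 characters left out ...]
  69  69  69  69  70  72  74  76  77  58  58  51  56  56  56  64  77  78  78  78  78  77  57  57  57  56  50  50  34
 -35:   .  46  50  50  58  69  69  69  69  70  70  72  74  76  77  57  58  51  56  56  56  76  77  78  78  79  78  77  75  56  56  56  50  50  36
 -40:   .  47  50  51  58  69  69  70  69  69  70  72  74  76  77  57  59  51  56  56  56  76  77  78  78  78  78  77  75  56  56  56  51  50  38
 -45:   .  46  50  50  58  69  69  70  69  69  70  72  74  76  77  57  59  51  56  57  56  58  77  78  79  78  78  77  57  56  56  56  50  50  38
 -50:   .  46  50  51  57  69  69  69  69  69  70  72  74  76  77  57  58  51  56  56  56  56  76  77  77  77  77  74  57  56  56  56  51  50  35
```

View pics/w6.png

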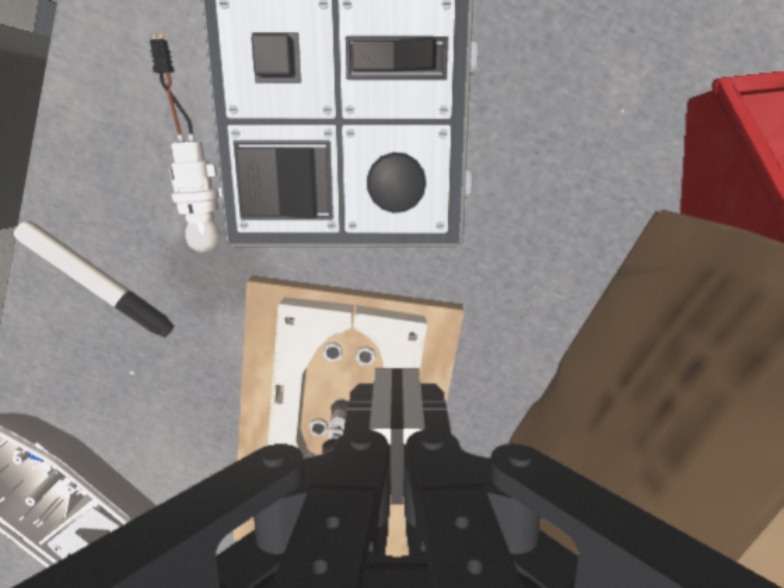

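Both rockers at (283,180) and (396,55) are on, with near halves level at 69 mm. The mushroom at (397,182) is back up at 78 mm, and the key at (273,55) and the loose things are undisturbed. Handing in.

```bash
python3 -c "
from workcell import manip
print(manip.hand_in())"
```

```text
the job is handed in; nothing more can be done
None
```

The lamp test is done and handed in at about 11 s: wide rocker on, then narrow rocker on, then the mushroom button held home for over 1.25 s and let up, with the square key never pressed and nothing loose seen to move in the wrist views (tape roll and screw tray not rechecked).

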